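Seat a terminal block and hold its bracket against a sprung stop

ROBOT

A 6-joint arm with a two-finger parallel gripper is mounted at the origin on the work surface. World frame = base frame: x ahead of the robot, y to its left, z up, the work surface at z = 0. Lengths are in m, angles in rad, forces in N, time in s.
With the tool pointing down it reaches from about 0.4 to 0.925 m from the base axis. Payload 12.5 kg.
Tool frame: the origin (TCP) lies at the very end of the fingers, on their centre line; the grasp point (between the pads) lies 19 mm behind it (bot.hold_point_z is the distance from the TCP to the grasp point, in m); z points along the fingers, y is the direction in which the jaws open and shut (so a half turn about z gives the same grasp; the last joint's range is limited). The gripper opens to 95 mm and grips with 3 to 60 N. Pads are 20 mm wide; open, the fingers measure 119 mm over their backs; the gripper's body (75 mm by 180 mm) begins 59 mm behind the grasp point.
Start: joints at [-1.376, 0.491, 1.559, -0, 1.092, -0.106], TCP at [0.185, -0.597, 0.215] pointing down, gripper open.
Joint ranges: [-3.1, 3.1], [-0.84, 2.19], [0.05, 2.79], [-1.13, 4.28], [0.06, 2.93], [-2.69, 2.69]. Speed limits (rad/s): [2.22, 2.22, 2.79, 3.14, 3.14, 3.14].

INTERFACE

Orientations are given as a 3x3 rotation matrix whose columns are the frame's x, y, z axes.
In Python, from cell import bot gives the robot as it stands.
- The arm moves only by the tool move_arm, never from a script. Its argument "moves" is a list of rows, each an object with "xyz": the shift along the tool's x, y, z in m, a list of three; "dr": the turn, a rotation vector about the tool's x, y, z in degrees, a list of three; "fingers": the closure, from 0 (fully open) to 1 (shut). A call has 1 to 12 rows; each row is the pose to reach, as a shift and turn from the pose commanded when the call began, along the tool's axes at that moment; what a row does not reach only later rows make up. A row lasts 1/12 s, in which the tool goes at most 41.7 mm and 7.16 degrees, less where a joint would pass 70% of its speed; a pose out of reach is approached as far as the arm can. A call with a gripper value outside its range is refused whole. The fingers move at their own pace and stop on an object; "squeeze" is the grip in N (left out, the last holds). Time passes only in rows, so rows that repeat a pose let the fingers close. It gives the time, the measured TCP pose, the force and the opening at its end, in the units of the state.
- bot.state(): the state, without advancing time (a new reading comes with each control period).
- bot.camera(name): name is "scene" or "top" or "wrist"; returns (picture, depth): 384x512x3 uint8, red, green, blue; 384x512 float32, m along the optical axis (not along the pixel's ray), 0 where there is no reading.
- bot.get_calibration(name): a dict with "vertical_fov" (degrees; the focal length in pixels is half the picture's height over the tangent of half this angle, whatever the lens; pixels are square), "cx", "cy" (the principal point, pixels), "origin" and "rotation" of the camera in the world. Camera axes: x right, y up, looking along -z (the intrinsics and any distortion apply to the point x, -y, -z); pixel columns grow to the right and rows downward; lengths in m; the calibration is good to about 2 mm. A picture is of the moment at which its call begins: read the wrist's pose just before it. get_calibration takes no time and is no camera call; for the wrist camera it gives the pose at the moment of the call.
- bot.job_done(): hands the job in, once; it reports no verdict.
Trained networks look in the newest picture that a camera, given by its name, has taken for a name from the list of things; names that differ only in an ending like _2 or _b are one class to them, and where a whole thing is asked for, a point or a joint stands for the part that bears it (a point fixed in the world has none). Each returns a list of dicts, best first, with "score" (0 to 1); they miss things now and then, are a little off and sometimes report something else, mostly with a low value. They report only what shows in the picture. A call takes as long as a camera call. They do not tell look-alikes from the thing itself.
- bot.boxes_of(camera, query): "location" ([x, y, z] in m, in the coordinates of the camera as it stood for that picture, good to about 4 mm: the middle of the surface that is visible of it).
The state is a dict: "time": time; "q": joint angles; "qvel": joint speeds; "joint_torque": joint torques, N m; "position": TCP position; "ee_rot": TCP orientation; "wrist_force": force on the tool from outside, world axes, zero at the start; "torque": the same for the moment, N m; "width": opening from 0.0 (shut) to 1.0 (fully open).
Only numpy, scipy, OpenCV 4.12 (cv2) and the standard library are available. Lean on these libraries where they do the work, as an engineer would, in place of code of your own. Each camera call takes 0.05 s, during which the arm holds its last target. There are 200 camera calls.

TASK

Press the terminal block that fits fully home, flush on the floor of the recess of the aluminium bracket, and only then slide the bracket along its rails against the sprung steel stop. Finish while holding it there with a steady push of about 12 N, as a third hand for a colleague who will drive the screws: the stop's front face is then in line with the two small index posts; never drive the stop near the end of its travel. Do not let go, and leave the other parts and tools where they lie.

Things in the scene. Friction and masses are not known exactly. Their poses are not given: they have to be found in the camera images.
- block_mid (a point): Centre (half-way up) of the terminal block that fits the recess: grey plastic, oblong, 46 (its x) x 28 (its y) x 46 mm high, three brass screw heads on top, about 80 g. Stands loose and upright on the bench, alone of its kind; one of three grey blocks whose places are swapped about. It fits the recess either way round.
- bracket: Loose aluminium bracket: a plain plate 110 (x) x 80 (y) x 26 mm high, about 0.5 kg, lying between two low rails on the fixture. Origin at the centre of its underside; +x points to the stop, so its rear face is at x = -55 mm and its front face at x = +55 mm. Starts 40 to 65 mm clear of the stop.
- bracket_recess (a point): Centre of the floor of the bracket's recess, 12 mm in front (+x) of the bracket's centre and 10 mm above its underside; axes as the bracket's. The recess is 49 (x) x 31 (y) mm, 16 mm deep, open upward with a small chamfer: the seated block stands 30 mm proud of the bracket's top.
- fixture: Fixed steel base plate 300 (x) x 120 (y) x 8 mm, origin at the centre of its underside; +x is the sliding direction, towards the stop. Two rails 8 mm high above the plate, 86 mm apart, guide the bracket. Two index posts, 6 mm square and 42 mm high above the bench, stand at x = 55, y = +-52.5 mm, one on either side of the bracket's path. A housing 42 mm high behind the stop fills x = 110 to 145 mm.
- stop_face (a point): Centre of the front face of the sprung steel stop, a bar 15 thick x 84 wide x 30 mm high, its top 40 mm above the bench. At rest the face is at x = 35 mm on the fixture. Axes as the fixture's: the stop gives way towards +x.
- stop (a joint): How far the stop is pushed back, 0 to 0.040 m. It is a spring of 600 N/m without preload: 0.020 m (face in line with the middle of the index posts) is 12 N.
- cube_block_mid (a point): Centre of a smaller grey block, 28 x 28 x 46 mm high, two screw heads; not wanted, leave it.
- long_block_mid (a point): Centre of a longer, lower grey block, 68 x 28 x 32 mm high, five screw heads; does not fit, leave it.
- driver_mid (a point): A point on a loose screwdriver about 190 mm long lying on the bench; leave it.
- tape_mid (a point): Centre of a loose black ring (tape core), 90 mm across, 20 mm high; leave it.
Not all that is in view belongs to the job. There is more than one size of the bracket; the one meant has the size given above. What is shaped like the part that bears block_mid but orange is not meant.

How it is judged:
By the outcome, as a careful person would: the job done as asked, in the order asked, and still so for the second after the job is handed in, while the arm keeps its last pose, push and grip.
It also fails if it takes over 61 s, if anything falls off the work surface, if the arm or the gripper's body presses on something with over 40 N, if the wrist force passes 120 N, or if a joint passes its speed limit or range.

## Working session

There is one attempt and no reset: what is moved stays moved. The work goes in short steps, Python scripts to look and compute and a tool call to move; the robot and the scene stay as the last step left them, time stands still between calls to the robot, and variables do not carry over. Pictures are saved under pics/ and viewed, about 8 in all and at most 12, crops included, and the job is handed in when it is done.

Besides the shell and the picture viewer there is one more tool, called after "Call:" by a JSON object that holds its "method" and its "body", one argument or row to a line. move_arm: Moves the arm, as the interface text tells. Its arguments: {"type":"object","properties":{"moves":{"type":"array"},"squeeze":{"type":"number"}},"required":["moves"]}

```bash
mkdir -p pics; ls; cat > h.py <<'E'
import numpy as np, cv2
from cell import bot
def cal(n):
    c=bot.get_calibration(n); f=192/np.tan(np.radians(c["vertical_fov"])/2)
    return c,f
def cloud(n,d,c,f):
    v,u=np.mgrid[0:384,0:512]
    P=np.stack([(u-c["cx"])/f*d,-(v-c["cy"])/f*d,-d],-1)
    return P@np.array(c["rotation"]).T+np.array(c["origin"])
def snap(n,tag):
    c,f=cal(n); p,d=bot.camera(n); cv2.imwrite(f"pics/{tag}.png",p[:,:,::-1]); W=cloud(n,d,c,f)
    np.savez(f"{tag}.npz",p=p,d=d,W=W); return p,d,W,c
E
python3 - <<'E'
from h import *
s=bot.state(); print(s["time"],s["position"],np.round(s["ee_rot"],3).tolist())
a=[]
for n in ("top","scene"):
    p,d,W,c=snap(n,n+"0"); print(n,c); a.append(p)
    for q in ("block_mid","bracket","bracket_recess","fixture","stop_face","cube_block_mid","long_block_mid"):
        for r in bot.boxes_of(n,q)[:3]:
            print(q,round(r["score"],2),np.round(np.array(c["rotation"])@r["location"]+c["origin"],3))
cv2.imwrite("pics/both.png",cv2.resize(np.vstack(a)[:,:,::-1],(512*3//4*1,576)))
E
```

```text
pics
0.0 [ 0.18516228 -0.59670017  0.2140584 ] [[0.955, 0.296, -0.0], [0.296, -0.955, 0.001], [0.0, -0.001, -1.0]]
top {'vertical_fov': 48.77719973181956, 'cx': 255.90101644472028, 'cy': 193.10025510680506, 'origin': array([ 0.46734443, -0.03532003,  1.31036375]), 'rotation': array([[ 0.02640436,  0.99840538, -0.04989496],
       [-0.99939377,  0.02749763,  0.02135352],
       [ 0.02269146,  0.04930089,  0.99852617]])}
block_mid 0.7 [0.673 0.164 0.05 ]
bracket 0.68 [0.403 0.126 0.018]
bracket 0.65 [ 0.346 -0.095  0.029]
bracket 0.64 [0.549 0.016 0.036]
bracket_recess 0.94 [ 0.347 -0.094  0.035]
bracket_recess 0.76 [0.404 0.124 0.017]
bracket_recess 0.63 [0.55  0.015 0.036]
fixture 0.76 [ 0.564 -0.092  0.013]
stop_face 0.72 [ 0.567 -0.1    0.039]
stop_face 0.55 [0.549 0.019 0.035]
long_block_mid 0.79 [0.516 0.349 0.031]
long_block_mid 0.5 [ 0.563 -0.092  0.012]
scene {'vertical_fov': 43.66828067585686, 'cx': 259.3523889641917, 'cy': 189.09420054531054, 'origin': array([ 1.51866002, -0.15268939,  0.79664369]), 'rotation': array([[ 1.26197056e-01, -5.83960016e-01,  8.01913338e-01],
       [ 9.92005132e-01,  7.45719408e-02, -1.01807878e-01],
       [-3.48503984e-04,  8.08350002e-01,  5.88702092e-01]])}
block_mid 0.84 [0.681 0.168 0.036]
block_mid 0.79 [0.623 0.236 0.033]
block_mid 0.44 [ 0.508 -0.424  0.014]
bracket 0.94 [ 0.377 -0.097  0.031]
bracket 0.9 [0.562 0.013 0.034]
bracket 0.82 [0.414 0.117 0.018]
bracket_recess 0.87 [ 0.374 -0.096  0.036]
bracket_recess 0.68 [0.409 0.118 0.015]
fixture 0.72 [ 0.597 -0.103  0.011]
stop_face 0.79 [ 0.572 -0.102  0.03 ]
cube_block_mid 0.79 [0.498 0.217 0.027]
cube_block_mid 0.27 [0.741 0.014 0.019]
long_block_mid 0.69 [0.526 0.34  0.029]
```

View pics/top0.png

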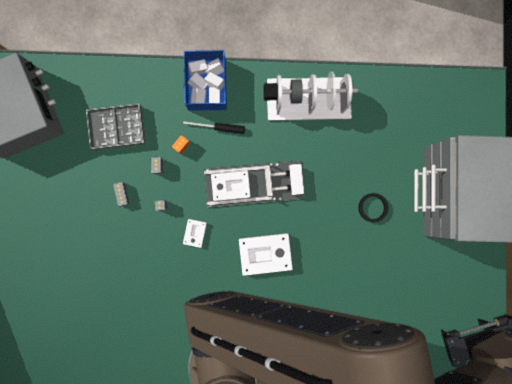

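View pics/scene0.png

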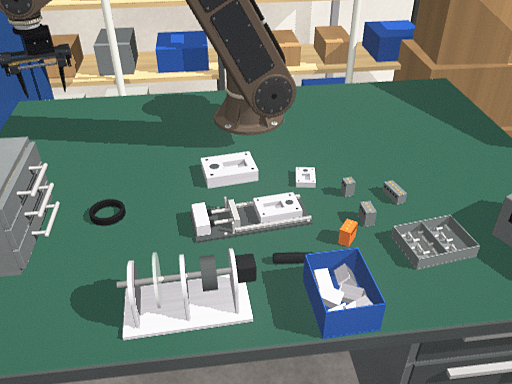

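The top view shows the fixture at about (253,185) with the bracket in it at (235,185). The stop lies to the right of it (world −y). The wanted block looks to be at (157,165), with the orange decoy at (180,144), the cube at (160,205) and the long block at (121,194).

```bash
python3 - <<'E'
from h import *
z=np.load("top0.npz");W=z["W"];z1=W[...,2]
def rect(name,r0,r1,c0,c1,lo,hi):
    m=np.zeros((384,512),bool);m[r0:r1,c0:c1]=1;m&=(z1>lo)&(z1<hi)
    P=W[m]; r=cv2.minAreaRect((P[:,:2]*1000).astype(np.float32)); print(name,m.sum(),np.round(r[0],1),np.round(r[1],1),round(r[2],1),"z",np.round(np.percentile(P[:,2],[10,50,90]),4))
print("bench z",np.median(z1[250:300,60:150]))
rect("blk",154,178,146,166,.035,.07)
rect("cube",196,214,150,170,.035,.07)
rect("long",178,212,110,132,.02,.07)
rect("bracket",165,205,200,262,.028,.04)
rect("stop+",160,210,264,310,.034,.055)
rect("fixture",155,212,195,312,.005,.055)
E
```

```text
bench z -0.0004894981250256336
blk 150 [607.3 239.7] [45.4 27.8] 2.3 z [0.0421 0.0458 0.0493]
cube 96 [486.3 224.6] [27.9 28.7] 7.6 z [0.042  0.0459 0.049 ]
long 240 [517.2 346.7] [68.  29.3] 16.1 z [0.0261 0.0314 0.0349]
bracket 782 [551.7  17. ] [ 80.3 109.8] 7.1 z [0.0306 0.0337 0.037 ]
stop+ 505 [ 570.7 -144.5] [106.2 110.1] 5.8 z [0.0374 0.0411 0.0442]
fixture 3553 [564.  -54.2] [173.7 358.9] 1.5 z [0.0066 0.0157 0.0397]
```

Call:
{"method": "move_arm", "body": {
  "moves": [
    {"xyz": [0.651, -0.674, 0.015], "dr": [0, 0, 15], "fingers": 0},
    {"xyz": [0.651, -0.674, 0.015], "dr": [0, 0, 15], "fingers": 0},
    {"xyz": [0.651, -0.674, 0.015], "dr": [0, 0, 15], "fingers": 0},
    {"xyz": [0.651, -0.674, 0.015], "dr": [0, 0, 15], "fingers": 0},
    {"xyz": [0.651, -0.674, 0.015], "dr": [0, 0, 15], "fingers": 0},
    {"xyz": [0.651, -0.674, 0.015], "dr": [0, 0, 15], "fingers": 0},
    {"xyz": [0.651, -0.674, 0.015], "dr": [0, 0, 15], "fingers": 0},
    {"xyz": [0.651, -0.674, 0.015], "dr": [0, 0, 15], "fingers": 0},
    {"xyz": [0.651, -0.674, 0.015], "dr": [0, 0, 15], "fingers": 0},
    {"xyz": [0.651, -0.674, 0.015], "dr": [0, 0, 15], "fingers": 0},
    {"xyz": [0.651, -0.674, 0.015], "dr": [0, 0, 15], "fingers": 0},
    {"xyz": [0.651, -0.674, 0.015], "dr": [0, 0, 15], "fingers": 0}
  ]
}}

```text
time: 1.8
position: [0.4109, -0.1487, 0.2069]
ee_rot: [[0.999, 0.039, 0.001], [0.039, -0.999, -0.0], [0.001, 0.0, -1.0]]
wrist_force: [1.0, -0.8, 0.4]
width: 0.997
```

Call:
{"method": "move_arm", "body": {
  "moves": [
    {"xyz": [0.211, -0.381, 0.007], "dr": [0, 0, 0], "fingers": 0},
    {"xyz": [0.211, -0.381, 0.007], "dr": [0, 0, 0], "fingers": 0},
    {"xyz": [0.211, -0.381, 0.007], "dr": [0, 0, 0], "fingers": 0},
    {"xyz": [0.211, -0.381, 0.007], "dr": [0, 0, 0], "fingers": 0},
    {"xyz": [0.211, -0.381, 0.007], "dr": [0, 0, 0], "fingers": 0},
    {"xyz": [0.211, -0.381, 0.007], "dr": [0, 0, 0], "fingers": 0},
    {"xyz": [0.211, -0.381, 0.007], "dr": [0, 0, 0], "fingers": 0},
    {"xyz": [0.211, -0.381, 0.007], "dr": [0, 0, 0], "fingers": 0},
    {"xyz": [0.211, -0.381, 0.007], "dr": [0, 0, 0], "fingers": 0},
    {"xyz": [0.211, -0.381, 0.007], "dr": [0, 0, 0], "fingers": 0},
    {"xyz": [0.211, -0.381, 0.007], "dr": [0, 0, 0], "fingers": 0},
    {"xyz": [0.211, -0.381, 0.007], "dr": [0, 0, 0], "fingers": 0}
  ]
}}

```text
time: 2.8
position: [0.6073, 0.242, 0.1988]
ee_rot: [[0.999, 0.042, 0.0], [0.042, -0.999, 0.0], [0.0, -0.0, -1.0]]
wrist_force: [0.0, -0.6, -0.5]
width: 1.001
```

```bash
python3 - <<'E'
from h import *
s=bot.state(); print(s["time"],s["position"],np.round(s["ee_rot"],3).tolist(),np.round(s["q"],2))
p,d,W,c=snap("wrist","w1"); print(c["origin"],np.round(c["rotation"],3).tolist(),c["vertical_fov"])
m=((W[...,2]>.040)&(W[...,2]<.06)).astype(np.uint8)
n,l,st,ce=cv2.connectedComponentsWithStats(m)
for i in range(1,n):
    if st[i,4]>200:
        P=W[l==i]; r=cv2.minAreaRect((P[:,:2]*1000).astype(np.float32)); print(np.round(ce[i]),st[i,4],np.round(r[0],1),np.round(r[1],1),round(r[2],1),np.median(P[:,2]))
E
```

```text
2.8 [0.60728046 0.24197495 0.19879938] [[0.999, 0.042, 0.0], [0.042, -0.999, 0.0], [0.0, -0.0, -1.0]] [0.28 0.55 1.5  0.   1.09 1.81]
[0.67984707 0.24427416 0.37102449] [[0.041, 0.965, 0.259], [-0.999, 0.04, 0.009], [-0.002, -0.259, 0.966]] 68.68774937952017
[402.  10.] 859 [784.4  97.2] [119.8  13.7] 86.6 0.050483603948759836
[321. 123.] 1090 [670.1 170.6] [28.5 46. ] 51.8 0.048120613777729526
[258. 177.] 926 [604.8 239.9] [46.1 27.8] 2.7 0.04824234092038451
```

View pics/w1.png

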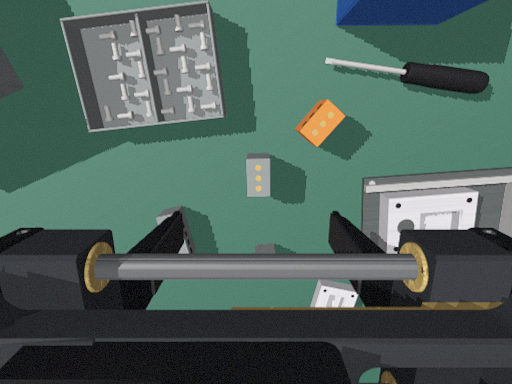

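Block confirmed at (258,177): grey with three heads. I'll grasp it.

Call:
{"method": "move_arm", "body": {
  "moves": [
    {"xyz": [-0.001, 0.002, 0.04], "dr": [0, 0, 0], "fingers": 0},
    {"xyz": [-0.001, 0.002, 0.08], "dr": [0, 0, 0], "fingers": 0},
    {"xyz": [-0.001, 0.002, 0.12], "dr": [0, 0, 0], "fingers": 0},
    {"xyz": [-0.001, 0.002, 0.15], "dr": [0, 0, 0], "fingers": 0},
    {"xyz": [-0.001, 0.002, 0.17], "dr": [0, 0, 0], "fingers": 0},
    {"xyz": [-0.001, 0.002, 0.179], "dr": [0, 0, 0], "fingers": 0},
    {"xyz": [-0.001, 0.002, 0.179], "dr": [0, 0, 0], "fingers": 0},
    {"xyz": [-0.001, 0.002, 0.179], "dr": [0, 0, 0], "fingers": 1},
    {"xyz": [-0.001, 0.002, 0.179], "dr": [0, 0, 0], "fingers": 1},
    {"xyz": [-0.001, 0.002, 0.179], "dr": [0, 0, 0], "fingers": 1},
    {"xyz": [-0.001, 0.002, 0.179], "dr": [0, 0, 0], "fingers": 1},
    {"xyz": [-0.001, 0.002, 0.179], "dr": [0, 0, 0], "fingers": 1}
  ],
  "squeeze": 30
}}

```text
time: 3.85
position: [0.6058, 0.2364, 0.0216]
ee_rot: [[0.999, 0.039, 0.001], [0.039, -0.999, 0.0], [0.001, -0.0, -1.0]]
wrist_force: [0.6, -0.8, 0.7]
width: 0.705
```

```bash
python3 - <<'E'
from h import *
s=bot.state(); print(s["time"],s["position"],s["width"],s["wrist_force"])
E
```

```text
3.85 [0.60578961 0.23639268 0.0215982 ] 0.7051091532823486 [ 0.64474053 -0.77499837  0.66775082]
```

Call:
{"method": "move_arm", "body": {
  "moves": [
    {"xyz": [0, 0, 0], "dr": [0, 0, 0], "fingers": 1},
    {"xyz": [0, 0, 0], "dr": [0, 0, 0], "fingers": 1},
    {"xyz": [0, 0, 0], "dr": [0, 0, 0], "fingers": 1},
    {"xyz": [0, 0, 0], "dr": [0, 0, 0], "fingers": 1},
    {"xyz": [0, 0, 0], "dr": [0, 0, 0], "fingers": 1},
    {"xyz": [0, 0, 0], "dr": [0, 0, 0], "fingers": 1},
    {"xyz": [0, 0, 0], "dr": [0, 0, 0], "fingers": 1},
    {"xyz": [0, 0, 0], "dr": [0, 0, 0], "fingers": 1},
    {"xyz": [0, 0, 0], "dr": [0, 0, 0], "fingers": 1}
  ],
  "squeeze": 30
}}

```text
time: 4.6
position: [0.6055, 0.2363, 0.0206]
ee_rot: [[0.999, 0.039, 0.0], [0.039, -0.999, -0.0], [0.0, 0.0, -1.0]]
wrist_force: [-0.0, -0.4, -0.7]
width: 0.292
```

Call:
{"method": "move_arm", "body": {
  "moves": [
    {"xyz": [0, 0, -0.03], "dr": [0, 0, 0], "fingers": 1},
    {"xyz": [0, 0, -0.07], "dr": [0, 0, 0], "fingers": 1},
    {"xyz": [0, 0, -0.11], "dr": [0, 0, -7], "fingers": 1},
    {"xyz": [0, 0.02, -0.145], "dr": [0, 0, -14], "fingers": 1},
    {"xyz": [-0.005, 0.05, -0.16], "dr": [0, 0, -21], "fingers": 1},
    {"xyz": [-0.013, 0.085, -0.16], "dr": [0, 0, -28], "fingers": 1},
    {"xyz": [-0.021, 0.12, -0.16], "dr": [0, 0, -35], "fingers": 1},
    {"xyz": [-0.028, 0.155, -0.16], "dr": [0, 0, -42], "fingers": 1},
    {"xyz": [-0.035, 0.19, -0.16], "dr": [0, 0, -49], "fingers": 1},
    {"xyz": [-0.042, 0.22, -0.16], "dr": [0, 0, -56], "fingers": 1},
    {"xyz": [-0.049, 0.25, -0.16], "dr": [0, 0, -63], "fingers": 1},
    {"xyz": [-0.056, 0.28, -0.16], "dr": [0, 0, -70], "fingers": 1}
  ]
}}

```text
time: 5.6
position: [0.5597, -0.0472, 0.1806]
ee_rot: [[0.3, 0.954, -0.0], [0.954, -0.3, -0.0], [-0.0, -0.0, -1.0]]
wrist_force: [0.8, 0.3, -0.9]
width: 0.295
```

Call:
{"method": "move_arm", "body": {
  "moves": [
    {"xyz": [-0.007, 0.002, 0], "dr": [0, 0, -7], "fingers": 1},
    {"xyz": [-0.007, 0.002, 0], "dr": [0, 0, -14], "fingers": 1},
    {"xyz": [-0.007, 0.002, 0], "dr": [0, 0, -21], "fingers": 1},
    {"xyz": [-0.007, 0.002, 0], "dr": [0, 0, -24.7], "fingers": 1},
    {"xyz": [-0.007, 0.002, 0], "dr": [0, 0, -24.7], "fingers": 1},
    {"xyz": [-0.007, 0.002, 0], "dr": [0, 0, -24.7], "fingers": 1},
    {"xyz": [-0.007, 0.002, 0], "dr": [0, 0, -24.7], "fingers": 1}
  ]
}}

```text
time: 6.18
position: [0.5601, -0.0529, 0.1806]
ee_rot: [[-0.118, 0.993, -0.0], [0.993, 0.118, -0.0], [-0.0, -0.0, -1.0]]
wrist_force: [-0.5, -0.2, -1.4]
width: 0.291
```

```bash
python3 - <<'E'
from h import *
s=bot.state(); R=np.array(s["ee_rot"]);T=np.array(s["position"]); print(s["time"],T,np.round(R,3).tolist(),s["width"])
p,d,W,c=snap("wrist","w2"); print(c["origin"],c["cx"],c["cy"])
L=(W-T)@R
# in tool frame
m=((W[...,2]>.029)&(W[...,2]<.044)&(p.min(2)>100)).astype(np.uint8)
n,l,st,ce=cv2.connectedComponentsWithStats(m)
for i in range(1,n):
    if st[i,4]>400:
        P=W[l==i]; r=cv2.minAreaRect((P[:,:2]*1000).astype(np.float32)); print(np.round(ce[i]),st[i],np.round(r[0],1),np.round(r[1],1),round(r[2],1),np.median(P[:,2]))
# recess floor: z ~.018
m=((W[...,2]>.012)&(W[...,2]<.028)).astype(np.uint8)
n,l,st,ce=cv2.connectedComponentsWithStats(m)
for i in range(1,n):
    if st[i,4]>200:
        P=W[l==i]; r=cv2.minAreaRect((P[:,:2]*1000).astype(np.float32)); print("low",np.round(ce[i]),st[i],np.round(r[0],1),np.round(r[1],1),round(r[2],1),np.median(P[:,2]))
E
```

```text
6.1833 [ 0.56013026 -0.05288528  0.18057081] [[-0.118, 0.993, -0.0], [0.993, 0.118, -0.0], [-0.0, -0.0, -1.0]] 0.29148475013003816
[0.55119318 0.0188797  0.35281428] 255.75418116437666 187.07703050126963
[254. 111.] [ 215   61   77  105 6027] [549.6  15. ] [ 80.2 110.4] 6.9 0.0362557893816991
[ 71. 185.] [   8  125  120  125 9268] [345.6 -95.7] [110.1 149.1] 7.8 0.03703820135574404
low [128.  14.] [  84    0   81   35 1601] [400.7 109.8] [34.2 77.5] 80.6 0.02011051312133255
low [413. 105.] [ 383    0   70  167 2303] [731.9  66.3] [180.1  25.8] 84.4 0.023671105742755494
low [476.  62.] [ 456    3   41  120 1210] [784.9  95.3] [  3.3 120.1] 2.7 0.020224635093995913
low [214. 129.] [ 204   42   28  180 1405] [511.  -15.5] [ 26.  205.6] 6.9 0.018175561168117527
low [295. 127.] [ 280   42   26  181 1488] [596.9  -5.5] [ 23.1 206.3] 6.2 0.018174246219556406
low [254. 125.] [ 240  104   28   44 1200] [550.9   3. ] [30.8 49.1] 7.3 0.020287021640277625
low [121. 182.] [110 125  23 120 764] [399.2 -88.5] [  2.1 148.9] 7.7 0.020172418880217535
low [ 70. 175.] [  49  149   42   54 1722] [339.  -80.7] [37.3 66.8] 10.4 0.015903830724154938
low [431. 236.] [ 398  222   92   32 1705] [ 814.9 -110.8] [115.3  44.7] 6.6 0.014289995483961926
low [420. 294.] [ 389  280   66   30 1786] [ 808.  -197.6] [88.  48.2] 6.3 0.014167831814926451
low [390. 372.] [378 368  31  13 211] [ 794.6 -330.9] [45.6 28.3] 62.2 0.015392850409829462
```

View pics/w2.png

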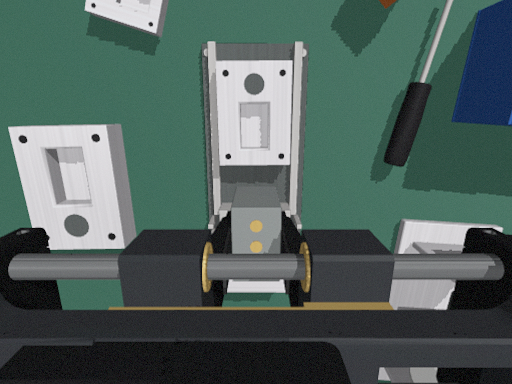

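Recess rim at (254,125), and the held block at (256,235) in the jaws. I'll measure the held block in the same picture to get the relative offset.

```bash
python3 - <<'E'
from h import *
s=bot.state(); R=np.array(s["ee_rot"]);T=np.array(s["position"])
z=np.load("w2.npz");W=z["W"];p=z["p"];L=(W-T)@R*1000
L=L[180:255,225:290];
ok=(np.abs(L[...,1])<20)&(np.abs(L[...,0])<35)
for n,m in (("top",ok&(L[...,2]<-22)&(L[...,2]>-34)),("face",ok&(L[...,2]>-18)&(L[...,2]<25))):
    P=L[m]; print(n,len(P),np.round(np.percentile(P,[1,10,50,90,99],axis=0),1).tolist())
for r in range(0,75,5):
    k=ok[r]; 
    if k.sum()>5: P=L[r][k]; print(r+180,k.sum(),np.round(P.min(0),1),np.round(P.max(0),1),np.round(np.median(P,0),1))
for c in ((550.9,3.0),(553.2,5.1)): print("recess in tool",(np.array([*c,18])-T*1000)@R)
E
```

```text
top 2613 [[-5.1, -15.9, -32.5], [-2.1, -12.3, -28.6], [9.7, -0.2, -27.6], [20.8, 11.5, -26.6], [22.2, 16.5, -22.8]]
face 801 [[10.4, -18.3, -17.9], [11.1, -13.0, -15.9], [21.9, -0.2, -5.2], [22.2, 12.6, 12.5], [22.3, 18.2, 16.8]]
180 32 [-10.4 -19.9 168.6] [ -9.7  18.9 171.6] [-10.1  -0.6 170.3]
185 31 [-16.9 -18.9 168.3] [-16.1  18.9 171.5] [-1.660e+01  1.000e-01  1.705e+02]
190 41 [ 21.5 -14.3   7.3] [22.3 12.6 10.1] [21.9 -0.8  8.6]
195 44 [ 21.6 -14.   -4.5] [22.3 13.1 -1.9] [21.9 -0.5 -3. ]
200 45 [ 21.3 -13.8 -14.7] [ 22.3  12.8 -11.5] [ 22.   -0.8 -13.6]
205 49 [ 20.9 -14.5 -23.9] [ 22.3  12.7 -19.6] [ 22.   -0.7 -22.8]
210 52 [ 20.2 -14.4 -28.5] [ 21.   13.5 -26.2] [ 20.7  -0.5 -27.6]
215 60 [ 10.5 -18.6 -28.9] [18.3 17.6 -8.2] [ 17.8  -0.5 -27.6]
220 65 [  9.5 -18.3 -28.7] [ 15.3  19.2 -14. ] [ 14.8   0.4 -27.4]
225 64 [  9.4 -17.6 -29.2] [ 12.6  18.2 -21.5] [ 12.    0.6 -27.6]
230 65 [  8.3 -16.8 -32.8] [ 11.2  17.6 -26.1] [  9.2   0.3 -28.1]
235 65 [  5.5 -16.2 -39.1] [ 11.2  16.8 -26.6] [  5.9   0.3 -27.6]
240 65 [  2.4 -15.8 -45.1] [ 11.3  16.  -26.6] [  3.    0.3 -27.8]
245 65 [ -0.8 -15.4 -50.1] [ 11.1  15.5 -26.3] [  0.1   0.3 -28.1]
250 65 [ -4.  -14.9 -55.1] [ 11.1  14.9 -26.3] [ -3.1   0.3 -28. ]
recess in tool [ 56.60198585  -2.49207605 162.57483758]
recess in tool [5.84138211e+01 4.11536626e-02 1.62574359e+02]
```

Call:
{"method": "move_arm", "body": {
  "moves": [
    {"xyz": [0, -0.001, 0.03], "dr": [0, 0, 0], "fingers": 1},
    {"xyz": [0, -0.001, 0.07], "dr": [0, 0, 0], "fingers": 1},
    {"xyz": [0, -0.001, 0.1], "dr": [0, 0, 0], "fingers": 1},
    {"xyz": [0, -0.001, 0.11], "dr": [0, 0, 0], "fingers": 1},
    {"xyz": [0, -0.001, 0.11], "dr": [0, 0, 0], "fingers": 1},
    {"xyz": [0, -0.001, 0.11], "dr": [0, 0, 0], "fingers": 1}
  ]
}}

```text
time: 6.73
position: [0.5597, -0.0531, 0.0713]
ee_rot: [[-0.12, 0.993, 0.0], [0.993, 0.12, -0.0], [-0.0, 0.0, -1.0]]
wrist_force: [-0.2, 0.8, -0.7]
width: 0.293
```

```bash
python3 - <<'E'
from h import *
s=bot.state(); R=np.array(s["ee_rot"]);T=np.array(s["position"]); print(s["time"],T,np.round(R,3).tolist(),s["wrist_force"])
p,d,W,c=snap("wrist","w3"); L=(W-T)@R*1000
F=lambda m:np.round(np.percentile(L[m],[2,5,50,95,98],axis=0),1).tolist()
ok=(np.abs(L[...,1])<16)&(np.abs(L[...,0])<35)&(L[...,2]>-5)&(L[...,2]<22); ok[:, :200]=0; print("face",ok.sum(),F(ok))
for n,lo,hi in (("top",.028,.045),("floor",.01,.027)):
    m=((W[...,2]>lo)&(W[...,2]<hi)).astype(np.uint8)
    k,l,st,ce=cv2.connectedComponentsWithStats(m)
    for i in range(1,k):
        if st[i,4]>400 and abs(ce[i][0]-256)<40:
            P=L[l==i]; r=cv2.minAreaRect(P[:,:2].astype(np.float32)); print(n,np.round(ce[i]),st[i].tolist(),np.round(r[0],1),np.round(r[1],1),round(r[2],1),np.median(P[:,2]))
# inner rim of top
E
```

```text
6.7333 [ 0.55966889 -0.05312522  0.07129607] [[-0.12, 0.993, 0.0], [0.993, 0.12, -0.0], [-0.0, 0.0, -1.0]] [-0.23170719  0.75773076 -0.7210902 ]
face 384 [[21.5, -13.7, -4.5], [21.6, -12.8, -3.5], [21.9, -0.2, 5.7], [22.2, 11.9, 16.1], [22.3, 12.7, 16.9]]
top [253. 104.] [193, 32, 121, 159, 14909] [69.2 -1.9] [ 80.6 110.1] 90.0 35.036673492072275
floor [257. 105.] [174, 4, 162, 230, 9937] [56.6 -1.2] [179.4 119.6] 0.3 56.332180067068094
floor [254. 131.] [233, 99, 42, 67, 2675] [56.9 -1.8] [31.2 49.3] 89.7 50.97387604287248
floor [255. 293.] [234, 282, 41, 25, 468] [-92.1  -1.7] [37.3 34.9] 89.3 60.88418148799702
```

View pics/w3.png

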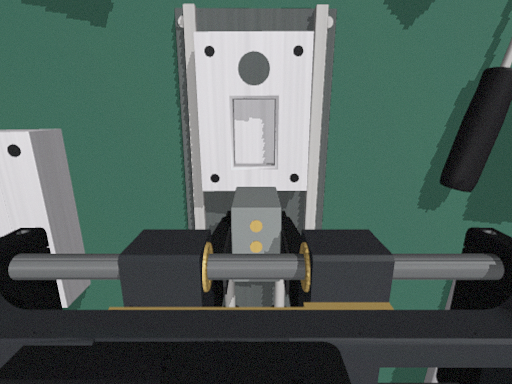

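Recess opening at (254,131) and held block at (256,230), both well aligned. In the tool frame the block has to shift about +57.8 mm in x and −1.3 mm in y.

Call:
{"method": "move_arm", "body": {
  "moves": [
    {"xyz": [0.02, -0.0013, 0], "dr": [0, 0, 0], "fingers": 1},
    {"xyz": [0.05, -0.0013, 0], "dr": [0, 0, 0], "fingers": 1},
    {"xyz": [0.058, -0.0013, 0], "dr": [0, 0, 0], "fingers": 1},
    {"xyz": [0.058, -0.0013, 0.004], "dr": [0, 0, 0], "fingers": 1},
    {"xyz": [0.058, -0.0013, 0.01], "dr": [0, 0, 0], "fingers": 1},
    {"xyz": [0.058, -0.0013, 0.014], "dr": [0, 0, 0], "fingers": 1},
    {"xyz": [0.058, -0.0013, 0.016], "dr": [0, 0, 0], "fingers": 1},
    {"xyz": [0.058, -0.0013, 0.018], "dr": [0, 0, 0], "fingers": 1},
    {"xyz": [0.058, -0.0013, 0.02], "dr": [0, 0, 0], "fingers": 1},
    {"xyz": [0.058, -0.0013, 0.021], "dr": [0, 0, 0], "fingers": 1},
    {"xyz": [0.058, -0.0013, 0.021], "dr": [0, 0, 0], "fingers": 1}
  ]
}}

```text
time: 7.7
position: [0.5508, 0.0041, 0.0493]
ee_rot: [[-0.12, 0.993, -0.0], [0.993, 0.12, -0.0], [0.0, -0.0, -1.0]]
wrist_force: [0.6, 0.0, -0.8]
width: 0.29
```

Call:
{"method": "move_arm", "body": {
  "moves": [
    {"xyz": [0, 0, 0.002], "dr": [0, 0, 0], "fingers": 1},
    {"xyz": [0, 0, 0.004], "dr": [0, 0, 0], "fingers": 1},
    {"xyz": [0, 0, 0.006], "dr": [0, 0, 0], "fingers": 1},
    {"xyz": [0, 0, 0.008], "dr": [0, 0, 0], "fingers": 1},
    {"xyz": [0, 0, 0.009], "dr": [0, 0, 0], "fingers": 1},
    {"xyz": [0, 0, 0.01], "dr": [0, 0, 0], "fingers": 1},
    {"xyz": [0, 0, 0.0105], "dr": [0, 0, 0], "fingers": 1},
    {"xyz": [0, 0, 0.0105], "dr": [0, 0, 0], "fingers": 1}
  ]
}}

```text
time: 8.37
position: [0.5509, 0.0044, 0.039]
ee_rot: [[-0.121, 0.993, -0.0], [0.993, 0.121, -0.0], [-0.0, -0.0, -1.0]]
wrist_force: [-0.7, -0.4, -0.6]
width: 0.293
```

Call:
{"method": "move_arm", "body": {
  "moves": [
    {"xyz": [0, 0, 0.0005], "dr": [0, 0, 0], "fingers": 1},
    {"xyz": [0, 0, 0.001], "dr": [0, 0, 0], "fingers": 1},
    {"xyz": [0, 0, 0.001], "dr": [0, 0, 0], "fingers": 1}
  ]
}}

```text
time: 8.62
position: [0.551, 0.0043, 0.0385]
ee_rot: [[-0.121, 0.993, 0.0], [0.993, 0.121, -0.0], [-0.0, 0.0, -1.0]]
wrist_force: [-2.6, -0.5, 4.5]
width: 0.293
```

Call:
{"method": "move_arm", "body": {
  "moves": [
    {"xyz": [0, 0, 0.0005], "dr": [0, 0, 0], "fingers": 1},
    {"xyz": [0, 0, 0.001], "dr": [0, 0, 0], "fingers": 1},
    {"xyz": [0, 0, 0.001], "dr": [0, 0, 0], "fingers": 1}
  ]
}}

```text
time: 8.87
position: [0.551, 0.0043, 0.0385]
ee_rot: [[-0.121, 0.993, 0.001], [0.993, 0.121, -0.0], [-0.0, 0.001, -1.0]]
wrist_force: [-4.9, 0.5, 18.0]
width: 0.293
```

Call:
{"method": "move_arm", "body": {
  "moves": [
    {"xyz": [0, 0, -0.001], "dr": [0, 0, 0], "fingers": 1},
    {"xyz": [0, 0, -0.0018], "dr": [0, 0, 0], "fingers": 0.4},
    {"xyz": [0, 0, -0.002], "dr": [0, 0, 0], "fingers": 0.4},
    {"xyz": [0, 0, -0.002], "dr": [0, 0, 0], "fingers": 0.4},
    {"xyz": [0, 0, -0.002], "dr": [0, 0, 0], "fingers": 0.4},
    {"xyz": [0, 0, -0.006], "dr": [0, 0, 0], "fingers": 0.4},
    {"xyz": [0, 0, -0.03], "dr": [0, 0, 0], "fingers": 0.4},
    {"xyz": [0, 0, -0.055], "dr": [0, 0, 0], "fingers": 0.4},
    {"xyz": [0.02, 0, -0.065], "dr": [0, 0, 0], "fingers": 1},
    {"xyz": [0.055, 0, -0.065], "dr": [0, 0, 0], "fingers": 1},
    {"xyz": [0.085, 0, -0.065], "dr": [0, 0, 0], "fingers": 1},
    {"xyz": [0.095, 0, -0.065], "dr": [0, 0, 0], "fingers": 1}
  ]
}}

```text
time: 9.87
position: [0.5388, 0.1014, 0.1026]
ee_rot: [[-0.122, 0.992, 0.0], [0.992, 0.122, 0.0], [0.0, 0.0, -1.0]]
wrist_force: [0.1, -0.7, 0.1]
width: 0.373
```

```bash
python3 - <<'E'
from h import *
s=bot.state(); print(s["time"],s["position"],s["width"],s["wrist_force"],np.round(s["q"],2))
from h import *
a=[]
p,d,W,c=snap("top","top1"); a.append(p[130:240,180:330]); z1=W[...,2]
def rect(name,W,lo,hi,cen,rad):
    m=(W[...,2]>lo)&(W[...,2]<hi)&(np.hypot(W[...,0]-cen[0],W[...,1]-cen[1])<rad); P=W[m]
    if len(P)<20: print(name,len(P));return
    r=cv2.minAreaRect((P[:,:2]*1000).astype(np.float32)); print(name,len(P),np.round(r[0],1),np.round(r[1],1),round(r[2],1),np.round(np.percentile(P[:,2],[10,50,90]),4))
rect("top block",W,.05,.075,(.551,.004),.035); rect("top bracket",W,.028,.04,(.55,.016),.075)
p2,d,W,c=snap("scene","scene1"); a.append(p2[170:260,170:330]); rect("scene block",W,.058,.075,(.551,.004),.04)
cv2.imwrite("pics/c1.png",np.vstack([cv2.resize(a[0],(600,440)),cv2.resize(a[1],(600,337))])[:600,:,::-1] if 0 else cv2.resize(a[1],(800,450))[:,:,::-1])
E
```

```text
9.8667 [0.53880939 0.10142103 0.10263741] 0.3732730460045902 [ 0.09177949 -0.7332352   0.10131692] [ 0.07  0.53  1.86  0.    0.75 -0.06]
top block 152 [552.6   5. ] [27.7 45.6] 7.3 [0.06   0.0635 0.0668]
top bracket 690 [552.1  15.2] [ 80.3 106.2] 7.0 [0.0306 0.0337 0.0371]
scene block 148 [554.4   3.9] [30.6 46.5] 6.2 [0.0598 0.0634 0.0656]
```

View pics/c1.png

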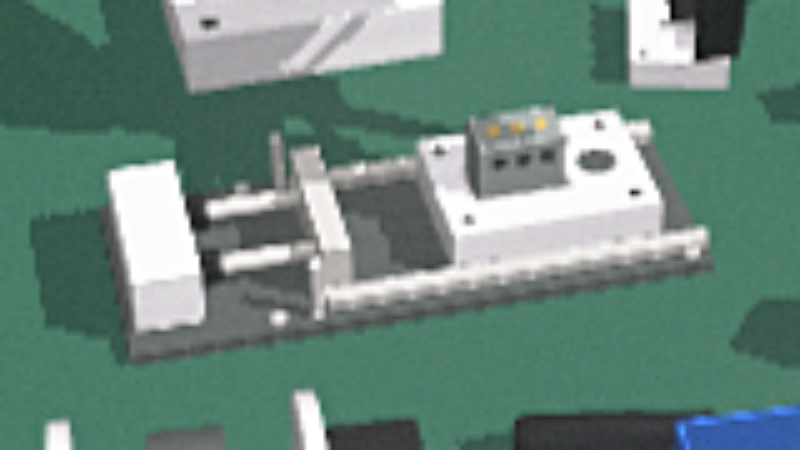

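Seated: the block stands 30 mm proud in the bracket (view at (515,150)). Next I lower the closed fingers behind the bracket.

Call:
{"method": "move_arm", "body": {
  "moves": [
    {"xyz": [0, 0, 0], "dr": [0, 0, 0], "fingers": 1},
    {"xyz": [0, 0, 0.02], "dr": [0, 0, 0], "fingers": 1},
    {"xyz": [0, 0, 0.045], "dr": [0, 0, 0], "fingers": 1},
    {"xyz": [0, 0, 0.07], "dr": [0, 0, 0], "fingers": 1},
    {"xyz": [0, 0, 0.082], "dr": [0, 0, 0], "fingers": 1},
    {"xyz": [0, 0, 0.086], "dr": [0, 0, 0], "fingers": 1},
    {"xyz": [0, 0, 0.086], "dr": [0, 0, 0], "fingers": 1},
    {"xyz": [-0.005, 0, 0.086], "dr": [0, 0, 0], "fingers": 1},
    {"xyz": [-0.01, 0, 0.086], "dr": [0, 0, 0], "fingers": 1},
    {"xyz": [-0.012, 0, 0.086], "dr": [0, 0, 0], "fingers": 1},
    {"xyz": [-0.012, 0, 0.086], "dr": [0, 0, 0], "fingers": 1}
  ]
}}

```text
time: 10.88
position: [0.5414, 0.086, 0.0169]
ee_rot: [[-0.12, 0.993, 0.001], [0.993, 0.12, -0.0], [-0.0, 0.001, -1.0]]
wrist_force: [0.4, -0.1, 0.4]
width: 0.003
```

```bash
python3 - <<'E'
from h import *
# fixture features along fixture axis from top0 (unoccluded): direction a
z=np.load("top0.npz");W=z["W"];P=W[150:215,190:315].reshape(-1,3)
t=np.radians(-83.0);a=np.array([np.cos(t),np.sin(t)]);b=np.array([-a[1],a[0]])
o=np.array([.5517,.0170]); X=(P[:,:2]-o)@a*1000; Y=(P[:,:2]-o)@b*1000; Z=P[:,2]*1000
for n,m in (("bracket",(Z>29)&(Z<39)&(X<62)&(abs(Y)<38)),("stop bar",(Z>35)&(Z<46)&(X>62)&(X<140)&(abs(Y)<38)&(abs(Y)>28)),("posts",(Z>30)&(Z<48)&(abs(Y)>45)&(abs(Y)<62)),("housing",(Z>36)&(Z<48)&(X>140)&(abs(Y)<40))):
    print(n,m.sum(),np.round(np.percentile(X[m],[1,5,25,50,75,95,99]),1))
s=bot.state();print(s["wrist_force"],s["position"])
E
```

```text
bracket 703 [-53.8 -50.4 -32.1  -7.8  29.6  50.3  54. ]
stop bar 33 [109.4 109.6 112.8 116.  119.2 122.  122.3]
posts 11 [125.6 125.8 126.9 128.9 166.1 207.3 209. ]
housing 304 [182.4 183.8 190.8 200.  208.5 215.6 216.8]
[ 0.36946147 -0.14159002  0.44487025] [0.54138583 0.085984   0.0169154 ]
```

Call:
{"method": "move_arm", "body": {
  "moves": [
    {"xyz": [-0.003, 0, 0], "dr": [0, 0, 0], "fingers": 1},
    {"xyz": [-0.006, 0, 0], "dr": [0, 0, 0], "fingers": 1},
    {"xyz": [-0.009, 0, 0], "dr": [0, 0, 0], "fingers": 1},
    {"xyz": [-0.012, 0, 0], "dr": [0, 0, 0], "fingers": 1},
    {"xyz": [-0.015, 0, 0], "dr": [0, 0, 0], "fingers": 1},
    {"xyz": [-0.018, 0, 0], "dr": [0, 0, 0], "fingers": 1},
    {"xyz": [-0.021, 0, 0], "dr": [0, 0, 0], "fingers": 1},
    {"xyz": [-0.025, 0, 0], "dr": [0, 0, 0], "fingers": 1},
    {"xyz": [-0.029, 0, 0], "dr": [0, 0, 0], "fingers": 1},
    {"xyz": [-0.033, 0, 0], "dr": [0, 0, 0], "fingers": 1},
    {"xyz": [-0.037, 0, 0], "dr": [0, 0, 0], "fingers": 1},
    {"xyz": [-0.041, 0, 0], "dr": [0, 0, 0], "fingers": 1}
  ]
}}

```text
time: 11.88
position: [0.5459, 0.0465, 0.0165]
ee_rot: [[-0.121, 0.993, 0.001], [0.993, 0.121, 0.001], [0.0, 0.001, -1.0]]
wrist_force: [-1.1, 7.5, 4.5]
width: 0.006
```

```bash
cat > m.py <<'E'
from h import *
import sys
s=bot.state(); print(s["time"],s["position"],np.round(s["wrist_force"],2),np.round(s["torque"],2))
p,d,W,c=snap("top",sys.argv[1]); P=W[150:215,190:315].reshape(-1,3)
t=np.radians(-83.0);a=np.array([np.cos(t),np.sin(t)]);b=np.array([-a[1],a[0]])
o=np.array([.5517,.0170]); X=(P[:,:2]-o)@a*1000; Y=(P[:,:2]-o)@b*1000; Z=P[:,2]*1000
for n,m in (("bracket",(Z>29)&(Z<38)&(X<140)&(abs(Y)<38)&(abs(Y)>20)),("block",(Z>56)&(Z<70)&(abs(Y)<20)),("stop bar",(Z>38.)&(Z<46)&(X>62)&(X<155)&(abs(Y)<38)&(abs(Y)>28))):
    if m.sum(): print(n,m.sum(),np.round(np.percentile(X[m],[1,5,25,50,75,95,99]),1),"z",np.median(Z[m]))
cv2.imwrite(f"pics/{sys.argv[1]}c.png",cv2.resize(p[140:225,190:315],(750,510))[:,:,::-1])
E
python3 m.py top2
```

```text
11.8833 [0.54591632 0.04647721 0.01654476] [-1.13  7.48  4.5 ] [1.23 0.07 0.01]
bracket 242 [ 27.8  32.2  49.1  65.3  82.7 116.6 134.1] z 33.66760453155682
block 123 [33.5 34.8 42.9 51.9 60.8 68.8 70.2] z 63.70670662052391
stop bar 28 [ 73.9  78.3 110.2 115.9 119.1 121.9 122.2] z 40.73082656961591
```

View pics/top2c.png

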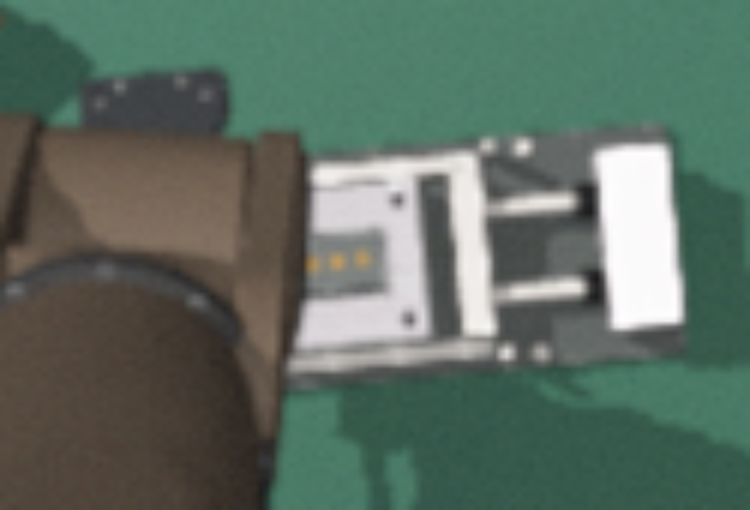

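Call:
{"method": "move_arm", "body": {
  "moves": [
    {"xyz": [-0.002, 0, -0.0004], "dr": [0, 0, 0], "fingers": 1},
    {"xyz": [-0.005, 0, -0.0004], "dr": [0, 0, 0], "fingers": 1},
    {"xyz": [-0.008, 0, -0.0004], "dr": [0, 0, 0], "fingers": 1},
    {"xyz": [-0.01, 0, -0.0004], "dr": [0, 0, 0], "fingers": 1},
    {"xyz": [-0.012, 0, -0.0004], "dr": [0, 0, 0], "fingers": 1},
    {"xyz": [-0.013, 0, -0.0004], "dr": [0, 0, 0], "fingers": 1},
    {"xyz": [-0.013, 0, -0.0004], "dr": [0, 0, 0], "fingers": 1},
    {"xyz": [-0.013, 0, -0.0004], "dr": [0, 0, 0], "fingers": 1}
  ]
}}

```text
time: 12.6
position: [0.5474, 0.0331, 0.0166]
ee_rot: [[-0.121, 0.993, -0.0], [0.993, 0.121, -0.0], [-0.0, -0.0, -1.0]]
wrist_force: [-1.1, 2.4, 2.0]
width: 0.004
```

Call:
{"method": "move_arm", "body": {
  "moves": [
    {"xyz": [-0.001, 0, 0], "dr": [0, 0, 0], "fingers": 1},
    {"xyz": [-0.002, 0, 0], "dr": [0, 0, 0], "fingers": 1},
    {"xyz": [-0.003, 0, 0], "dr": [0, 0, 0], "fingers": 1},
    {"xyz": [-0.004, 0, 0], "dr": [0, 0, 0], "fingers": 1},
    {"xyz": [-0.005, 0, 0], "dr": [0, 0, 0], "fingers": 1},
    {"xyz": [-0.005, 0, 0], "dr": [0, 0, 0], "fingers": 1}
  ]
}}

```text
time: 13.1
position: [0.548, 0.0283, 0.0166]
ee_rot: [[-0.121, 0.993, 0.0], [0.993, 0.121, 0.0], [0.0, 0.0, -1.0]]
wrist_force: [-1.4, 4.9, 2.1]
width: 0.005
```

Call:
{"method": "move_arm", "body": {
  "moves": [
    {"xyz": [-0.001, 0, 0], "dr": [0, 0, 0], "fingers": 1},
    {"xyz": [-0.002, 0, 0], "dr": [0, 0, 0], "fingers": 1},
    {"xyz": [-0.003, 0, 0], "dr": [0, 0, 0], "fingers": 1},
    {"xyz": [-0.004, 0, 0], "dr": [0, 0, 0], "fingers": 1},
    {"xyz": [-0.005, 0, 0], "dr": [0, 0, 0], "fingers": 1},
    {"xyz": [-0.005, 0, 0], "dr": [0, 0, 0], "fingers": 1}
  ]
}}

```text
time: 13.6
position: [0.5487, 0.0236, 0.0166]
ee_rot: [[-0.121, 0.993, 0.0], [0.993, 0.121, 0.0], [0.0, 0.0, -1.0]]
wrist_force: [-0.3, 6.5, 2.1]
width: 0.004
```

Call:
{"method": "move_arm", "body": {
  "moves": [
    {"xyz": [-0.001, 0, 0], "dr": [0, 0, 0], "fingers": 1},
    {"xyz": [-0.002, 0, 0], "dr": [0, 0, 0], "fingers": 1},
    {"xyz": [-0.003, 0, 0], "dr": [0, 0, 0], "fingers": 1},
    {"xyz": [-0.004, 0, 0], "dr": [0, 0, 0], "fingers": 1},
    {"xyz": [-0.005, 0, 0], "dr": [0, 0, 0], "fingers": 1},
    {"xyz": [-0.005, 0, 0], "dr": [0, 0, 0], "fingers": 1}
  ]
}}

```text
time: 14.1
position: [0.5493, 0.0189, 0.0166]
ee_rot: [[-0.121, 0.993, 0.0], [0.993, 0.121, 0.001], [0.001, 0.0, -1.0]]
wrist_force: [1.7, 10.5, 1.7]
width: 0.006
```

```bash
python3 m.py top3
```

```text
14.1 [0.54929976 0.01894435 0.01657166] [ 1.67 10.51  1.67] [ 1.79 -0.19 -0.01]
bracket 214 [ 58.6  64.4  79.9  94.1 107.4 121.9 131.2] z 33.88207519723652
block 100 [66.3 68.8 75.5 83.  90.7 96.5 97.6] z 63.21801557104834
stop bar 30 [ 74.4  86.  119.7 124.6 127.9 131.2 131.6] z 39.64960448565979
```

Call:
{"method": "move_arm", "body": {
  "moves": [
    {"xyz": [-0.001, 0, 0], "dr": [0, 0, 0], "fingers": 1},
    {"xyz": [-0.002, 0, 0], "dr": [0, 0, 0], "fingers": 1},
    {"xyz": [-0.003, 0, 0], "dr": [0, 0, 0], "fingers": 1},
    {"xyz": [-0.004, 0, 0], "dr": [0, 0, 0], "fingers": 1},
    {"xyz": [-0.005, 0, 0], "dr": [0, 0, 0], "fingers": 1},
    {"xyz": [-0.006, 0, 0], "dr": [0, 0, 0], "fingers": 1},
    {"xyz": [-0.007, 0, 0], "dr": [0, 0, 0], "fingers": 1},
    {"xyz": [-0.007, 0, 0], "dr": [0, 0, 0], "fingers": 1},
    {"xyz": [-0.007, 0, 0], "dr": [0, 0, 0], "fingers": 1}
  ]
}}

```text
time: 14.9
position: [0.5501, 0.0125, 0.0166]
ee_rot: [[-0.121, 0.993, 0.0], [0.993, 0.121, 0.001], [0.001, 0.0, -1.0]]
wrist_force: [1.1, 14.7, 2.2]
width: 0.004
```

```bash
cat > e.py <<'E'
from h import *
import sys
s=bot.state(); print(s["time"],s["position"],np.round(s["wrist_force"],2))
if sys.argv[1:]:
    t=sys.argv[1]; snap("top","top"+t); snap("scene","scene"+t); snap("wrist","wrist"+t)
    p=np.load(f"scene{t}.npz")["p"][170:250,180:300]; q=np.load(f"wrist{t}.npz")["p"][:300,120:400]
    cv2.imwrite(f"pics/m{t}.png",np.hstack([cv2.resize(p,(450,300),interpolation=cv2.INTER_CUBIC),q])[:,:,::-1])
t=np.radians(-83.0);a=np.array([np.cos(t),np.sin(t)]);b=np.array([-a[1],a[0]]);o=np.array([.5517,.0170])
import glob
for n in sorted(glob.glob("top*.npz")+glob.glob("scene*.npz")):
    W=np.load(n)["W"]; X=(W[...,:2]-o)@a*1000; Y=(W[...,:2]-o)@b*1000; Z=W[...,2]*1000
    # rear top edge of stop: per pixel line along image where top (Z>30) ends, |Y| 28..38 & |Y|<12
    yy=np.abs(Y); m=(Z>31)&(Z<50)&(X>112)&(X<165)&((yy<11)|((yy>27)&(yy<38)))
    # pixel footprint area
    c,f=cal("top" if n[0]=="t" else "scene"); d=np.load(n)["d"]
    cosz=np.abs(np.array(c["rotation"])[2,2]); A=(d/f*1000)**2/cosz
    print(n,"rear edge X~",round(112+A[m].sum()/44,1),"(top5%)",np.round(np.percentile(X[m],[90,97]),1) if m.sum() else "")
E
python3 e.py 4
```

```text
14.9 [0.5500913  0.01245178 0.0165769 ] [ 1.12 14.67  2.21]
scene0.npz rear edge X~ 126.4 (top5%) [122.9 123.2]
scene1.npz rear edge X~ 124.9 (top5%) [123.  123.3]
scene4.npz rear edge X~ 141.8 (top5%) [138.9 140.2]
top0.npz rear edge X~ 124.0 (top5%) [122.  122.4]
top1.npz rear edge X~ 123.4 (top5%) [122.1 122.6]
top2.npz rear edge X~ 123.6 (top5%) [122.  122.4]
top3.npz rear edge X~ 132.5 (top5%) [130.7 131.5]
top4.npz rear edge X~ 138.3 (top5%) [136.9 138.3]
```

View pics/m4.png

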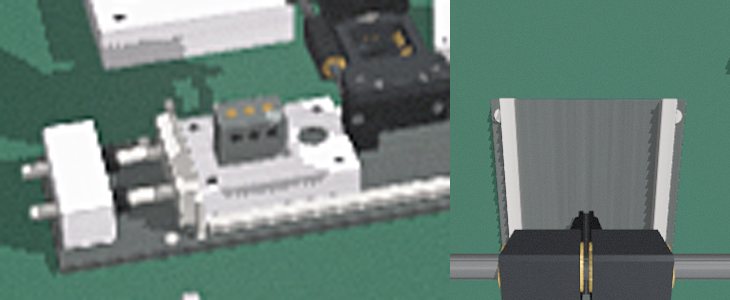

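Call:
{"method": "move_arm", "body": {
  "moves": [
    {"xyz": [-0.001, 0, 0], "dr": [0, 0, 0], "fingers": 1},
    {"xyz": [-0.002, 0, 0], "dr": [0, 0, 0], "fingers": 1},
    {"xyz": [-0.003, 0, 0], "dr": [0, 0, 0], "fingers": 1},
    {"xyz": [-0.004, 0, 0], "dr": [0, 0, 0], "fingers": 1},
    {"xyz": [-0.0045, 0, 0], "dr": [0, 0, 0], "fingers": 1},
    {"xyz": [-0.0048, 0, 0], "dr": [0, 0, 0], "fingers": 1},
    {"xyz": [-0.0048, 0, 0], "dr": [0, 0, 0], "fingers": 1},
    {"xyz": [-0.0048, 0, 0], "dr": [0, 0, 0], "fingers": 1}
  ]
}}

```text
time: 15.72
position: [0.5506, 0.0081, 0.0166]
ee_rot: [[-0.121, 0.993, 0.0], [0.993, 0.121, 0.001], [0.001, 0.0, -1.0]]
wrist_force: [0.5, 18.2, 2.1]
width: 0.003
```

```bash
python3 e.py 5|grep -v "[1234].npz"; python3 m.py top6 | tail -3; python3 - <<'E'
from h import *
p=np.load("top5.npz")["p"][150:215,225:300]; z=np.load("scene5.npz")["p"][180:250,180:270]
cv2.imwrite("pics/f5.png",np.hstack([cv2.resize(p,(460,400),interpolation=cv2.INTER_CUBIC),cv2.resize(z,(340,264),interpolation=cv2.INTER_CUBIC) if 0 else cv2.resize(z,(340,400),interpolation=cv2.INTER_CUBIC)])[:,:,::-1])
E
```

```text
15.7167 [0.55056947 0.00812455 0.016569  ] [ 0.49 18.16  2.06]
scene0.npz rear edge X~ 126.4 (top5%) [122.9 123.2]
scene5.npz rear edge X~ 144.2 (top5%) [143.6 144.4]
top0.npz rear edge X~ 124.0 (top5%) [122.  122.4]
top5.npz rear edge X~ 142.1 (top5%) [141.6 143.5]
bracket 198 [ 58.7  77.4  93.9 107.  119.7 130.7 139.4] z 33.814492888364356
block 92 [ 80.5  81.7  87.3  94.3 101.6 107.7 108.6] z 63.941356308830464
stop bar 30 [ 89.8  94.6 130.9 134.4 139.9 143.1 143.5] z 41.011240824602496
```

View pics/f5.png

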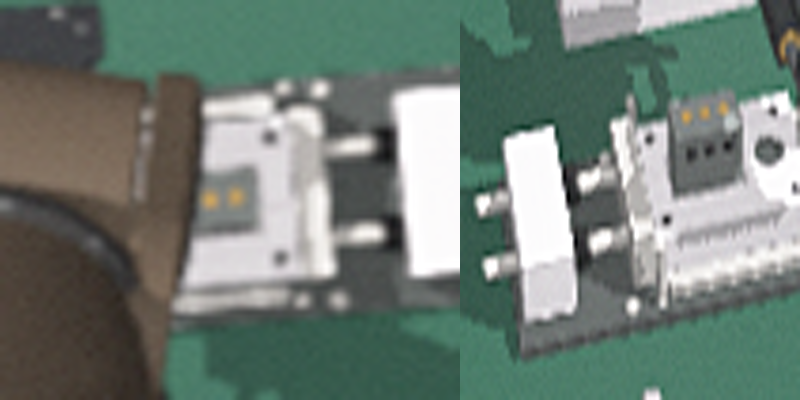

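Top view: the bracket/stop boundary runs from about (292,110) to (300,280), in line with the inner posts at (285,88) and (303,300). That puts the stop at ≈20 mm. The tool force (18 N) includes bracket friction, so I'll relax it slightly towards 12 N.

Call:
{"method": "move_arm", "body": {
  "moves": [
    {"xyz": [0.0003, 0, 0], "dr": [0, 0, 0], "fingers": 1},
    {"xyz": [0.0005, 0, 0], "dr": [0, 0, 0], "fingers": 1},
    {"xyz": [0.0005, 0, 0], "dr": [0, 0, 0], "fingers": 1},
    {"xyz": [0.0005, 0, 0], "dr": [0, 0, 0], "fingers": 1}
  ]
}}

```text
time: 16.25
position: [0.5506, 0.0082, 0.0166]
ee_rot: [[-0.121, 0.993, 0.0], [0.993, 0.121, 0.001], [0.001, 0.0, -1.0]]
wrist_force: [0.2, 13.7, 2.6]
width: 0.006
```

Call:
{"method": "move_arm", "body": {
  "moves": [
    {"xyz": [0.0001, 0, 0], "dr": [0, 0, 0], "fingers": 1},
    {"xyz": [0.0001, 0, 0], "dr": [0, 0, 0], "fingers": 1},
    {"xyz": [0.0001, 0, 0], "dr": [0, 0, 0], "fingers": 1},
    {"xyz": [0.0001, 0, 0], "dr": [0, 0, 0], "fingers": 1},
    {"xyz": [0.0001, 0, 0], "dr": [0, 0, 0], "fingers": 1},
    {"xyz": [0.0001, 0, 0], "dr": [0, 0, 0], "fingers": 1}
  ]
}}

```text
time: 16.75
position: [0.5506, 0.0082, 0.0166]
ee_rot: [[-0.121, 0.993, 0.0], [0.993, 0.121, 0.001], [0.001, 0.0, -1.0]]
wrist_force: [0.2, 12.1, 1.7]
width: 0.005
```

```bash
python3 e.py 7|egrep "^[0-9]|[57].npz|e1|p1"; python3 m.py top8 | tail -2
python3 - <<'E'
from h import *
for i in range(4):
    bot.camera("top"); s=bot.state(); print(s["position"][1],np.round(s["wrist_force"],2))
E
```

```text
16.75 [0.55056807 0.00816159 0.016562  ] [ 0.17 12.05  1.65]
scene1.npz rear edge X~ 124.9 (top5%) [123.  123.3]
scene5.npz rear edge X~ 144.2 (top5%) [143.6 144.4]
scene7.npz rear edge X~ 147.4 (top5%) [143.  144.4]
top1.npz rear edge X~ 123.4 (top5%) [122.1 122.6]
top5.npz rear edge X~ 142.1 (top5%) [141.6 143.5]
top7.npz rear edge X~ 143.1 (top5%) [141.3 143.4]
block 93 [ 80.4  81.7  87.7  94.7 101.8 107.9 108.7] z 63.494397977608585
stop bar 25 [ 76.8  92.6 131.1 136.4 140.1 143.  143.1] z 40.39003282311815
0.00818782862388504 [ 0.86 13.19  2.38]
0.008144803776541027 [ 0.17 13.08  1.84]
0.008165140949842178 [-0.5  13.24  1.26]
0.008158070248940658 [ 0.21 13.76  1.74]
```

The push is steady at about 12–13 N and the stop is about 20 mm back, so I'm handing in.

```bash
python3 -c "
from cell import bot
print(bot.job_done())"
```

```text
the job is handed in; nothing more can be done
None
```

The job is done and handed in. The block is pressed home, and the arm is holding the bracket against the stop with about 12–13 N.

- **Block:** I pressed the grey three-screw block into the recess until it met the floor at about 18 N. Its top then measured 63.5 mm above the bench and the bracket top 33.7 mm, so it stands about 30 mm proud, as it should when fully seated. It still read about 63.5 mm after the slide.
- **Slide and hold:** I pushed the bracket's rear face with closed fingers. Sliding friction brought the push to about 18 N, so I eased the tool back without the bracket moving. The last readings were 12.1 to 13.8 N with the position steady.
- **Stop travel:** The separate estimates disagree by a few millimetres, from 18.4 to 22 mm. Most fall between 19 and 21 mm, and in the top view the stop's face lines up with the index posts. The stop stayed well short of the end of its travel.
- **Remaining uncertainty:** Friction was about 5 N, so the stop position rests on the camera and arm readings rather than on the force.

The job took about 17 s of the 61 s allowed, and I did not touch the other parts or tools.

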